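Fit a centrifuge rotor and bring its retaining ring, held spread, to the shaft groove

ROBOT

A 6-joint arm with a two-finger parallel gripper is mounted at the origin on a cart in front of the work surface, level with it; the furniture and walls round the work are solid. World frame = base frame: x ahead of the robot, y to its left, z up, the work surface at z = 0. Lengths are in mm, angles in rad, forces in N, time in s.
With the tool pointing down it reaches from about 325 to 925 mm from the base axis. Payload 3.1 kg.
Tool frame: the origin (TCP) lies at the very end of the fingers, on their centre line; the grasp point (between the pads) lies 19 mm behind it; z points along the fingers, y is the direction in which the jaws open and shut (so a half turn about z gives the same grasp; the last joint's range is limited). The gripper opens to 85 mm and grips with 20 to 120 N. Pads are 22 mm wide; open, the fingers measure 114 mm over their backs; the gripper's body (76 mm by 85 mm) begins 54 mm behind the grasp point. The pads swing forward as they close: fully open they stand 13 mm farther back than shut.
Start: joints at [1.006, 0.217, 1.613, -0, 1.311, -0.112], TCP at [273.412, 562.036, 231.3] pointing down, gripper open.
Joint ranges: [-2.75, 2.75], [-0.78, 2.1], [0.31, 2.55], [-1.13, 4.27], [0.13, 2.63], [-2.58, 2.58]. Speed limits (rad/s): [2.79, 2.79, 3.14, 3.14, 3.14, 3.14].

INTERFACE

Orientations are given as a unit quaternion [w, x, y, z].
In Python, from plant import get_state, get_image, camera_params, finish_job gives the robot as it stands. The module is installed in compiled form; this text tells all that it offers.
- The arm moves only by the tool send_rows, never from a script. Its argument "steps" is a list of rows, each a list of 3 entries, a list of its own where there are three numbers: the shift along the tool's x, y, z in mm, then the turn, a rotation vector about the tool's x, y, z in degrees, then the closure, from 0 (fully open) to 1 (shut). A call has 1 to 10 rows; each row shifts and turns the commanded pose from where the row before left it, along the tool's axes as they then stand; what a row does not reach is not made up. A row lasts 1/12 s, in which the tool goes at most 41.7 mm and 7.16 degrees, less where a joint would pass 70% of its speed; a pose out of reach is approached as far as the arm can. A call is refused whole if a number of a shift passes 41.7 or a number of a turn 7.16, either way. A call with a gripper value outside its range is refused whole. The fingers move at their own pace and stop on an object; the grip force is fixed at half the most. Time passes only in rows, so rows that do not move let the fingers close. It gives the time, the measured TCP pose, the force and the opening at its end, in the units of the state.
- get_state(): the state, without advancing time (a new reading comes with each control period).
- get_image(name): name is "side" or "top" or "wrist"; returns (picture, depth): 400x640x3 uint8, red, green, blue; 400x640 float32, mm along the optical axis (not along the pixel's ray), 0 where there is no reading.
- camera_params(name): a dict with "camera_matrix" (3x3 intrinsics, pixels), "extrinsics" (4x4, takes a point from camera to world coordinates). Camera axes: x right, y up, looking along -z (the intrinsics and any distortion apply to the point x, -y, -z); pixel columns grow to the right and rows downward; lengths in mm; the calibration is good to about 2 mm. A picture is of the moment at which its call begins: read the wrist's pose just before it. camera_params takes no time and is no camera call; for the wrist camera it gives the pose at the moment of the call.
- finish_job(): hands the job in, once; it reports no verdict.
The state is a dict: "clock": time; "joint_pos": joint angles; "joint_vel": joint speeds; "tau": joint torques, N m; "position": TCP position; "tcp_rot": TCP orientation; "ft_force": force on the tool from outside, world axes, zero at the start; "wrist_torque": the same for the moment, N m; "width": finger opening in mm.
Only numpy, scipy, OpenCV 4.12 (cv2) and the standard library are available. Lean on these libraries where they do the work, as an engineer would, in place of code of your own. Each camera call takes 0.05 s, during which the arm holds its last target. There are 200 camera calls.

TASK

Put the rotor on the upright drive shaft and lower it (do not drop it) until it sits fully home on the shoulder, then let go of it. Then take the ring pliers by their two handles out of the stand, squeeze them right to their stop so that the spring ring opens, and slide the open ring down over the shaft, without forcing it, until it is level with the groove just above the rotor. Finish there still holding the pliers squeezed, ring spread round the groove and not pressed hard on the rotor, so that I can look at it before it is let in; leave the tape roll, the tip box and the marker alone.

Things in the scene. Friction and masses are not known exactly. Their poses are not given: they have to be found in the camera images.
- drive: Fixed centrifuge drive unit: grey round motor housing (flange 120 mm wide, 38 mm high, black connector box on one side) with an upright steel shaft 40 mm in diameter. Origin: centre of the underside, z up along the shaft. The shaft ends at z = 112.5 mm with a 3.5 mm chamfer; the ring groove runs from z = 88 to 94 mm, 2 mm deep.
- drive_seat (a point): Point on the shaft's axis at the level of the shoulder (54 mm in diameter) on which the rotor sits, 44 mm above the worktop.
- drive_groove (a point): Point on the shaft's axis at half the height of the groove, 91 mm above the worktop and 21.5 mm below the shaft's end.
- rotor: Aluminium rotor, about 0.35 kg, 44 mm high: a disc 120 mm in diameter with eight dark tube wells in its sloping upper side and an upright boss 60 mm in diameter in the middle, free to be gripped from 24 to 44 mm above the underside. Through bore 43 mm, 1.5 mm free all round on the shaft; any yaw fits. Origin: centre of the bore at the underside, z up.
- rotor_boss (a point): Centre of the rotor boss's flat upper face, on the bore's axis. With the rotor seated it is 88 mm above the worktop, level with the lower edge of the groove.
- stand: Fixed white plastic stand that holds the pliers upright: base 104 x 84 x 10 mm, with a plate behind the pliers up to 71 mm above the worktop. The ring lies on a pad in front (stand's -x side) round a short post; the pliers lift straight up and the ring is clear after rising 20 mm. Origin: on the worktop, below the pliers' pivot.
- pliers: Retaining-ring pliers, about 0.16 kg, standing in the stand handles up. Origin: in the pliers' plane, level with the ring's underside (14 mm above the worktop in the stand); z up along the pliers, y from handle to handle, ring on the -x side. Pivot at z = 47 mm, handle ends at about z = 122 mm. A spring ring is hooked with its two eyes on the pins of the tips and stays there.
- pliers_grip (a point): Point midway between the handles, 102 mm above the pliers' origin, where to grip along the pliers' y. The handles are black sleeves 12.5 mm thick, from 28 mm below to 20 mm above this point. Over their outer faces: at rest 56 mm here, 66 mm at the upper ends; at the stop 32 mm, faces upright and parallel. A spring resists with 6 to 11 N; a grip of 30 to 60 N is safe.
- ring_centre (a point): Middle of the spread ring's opening, at half its thickness: a point fixed on the pliers, 28.3 mm from their plane on the -x side and 1.5 mm above their origin. The ring is a flat steel C, 3 mm thick, 4 to 6 mm wide; its opening is 37 mm at rest, about 43.5 mm at the stop.
- pliers_l (a joint): Angle of the handle on the pliers' +y side: 0 at rest (ring closed), 0.232 rad at the stop (ring fully spread).
- pliers_r (a joint): Angle of the handle on the pliers' -y side: the same values; both handles move alike.
- tape: Roll of brown tape, 94 mm across, 48 mm high, lying at the right; a bystander. Origin: centre of its underside.
- tip_box: Closed blue and white pipette tip box, 80 x 118 x 86 mm, behind the drive unit; a bystander. Origin: centre of its underside.
- marker: Black marker, 144 mm long, 12 mm thick, lying between the robot and the drive unit; a bystander. Origin at its middle.

How it is judged:
By the outcome, as a careful person would: the job done as asked, in the order asked, and still so for the second after the job is handed in, while the arm keeps its last pose, push and grip.
It also fails if it takes over 61 s, if anything falls off the work surface, if the arm or the gripper's body presses on something with over 40 N, if the wrist force passes 120 N, or if a joint passes its speed limit or range.

## Working session

There is one attempt and no reset: what is moved stays moved. The work goes in short steps, Python scripts to look and compute and a tool call to move; the robot and the scene stay as the last step left them, time stands still between calls to the robot, and variables do not carry over. Pictures are saved under pics/ and viewed, about 8 in all and at most 12, crops included, and the job is handed in when it is done.

Besides the shell and the picture viewer there is one more tool, called after "Request:" in YAML: its name, and indented under it one key for each argument. send_rows: Moves the arm, as the interface text tells. Its arguments: {"type":"object","properties":{"steps":{"type":"array"}},"required":["steps"]}

```bash
mkdir -p pics; cat > h.py <<'E'
import numpy as np, cv2
from plant import get_state, get_image, camera_params, finish_job
def shot(n):
    p=camera_params(n); rgb,d=get_image(n); return rgb,d,np.array(p["camera_matrix"]),np.array(p["extrinsics"]),p
def cloud(d,K,T):
    v,u=np.mgrid[:d.shape[0],:d.shape[1]]
    x=(u-K[0,2])/K[0,0]*d; y=(v-K[1,2])/K[1,1]*d
    P=np.stack([x,-y,-d,np.ones_like(d)],-1)@T.T
    return P[...,:3]
E
python3 - <<'E'
from h import *
s=get_state()
for k in s: print(k,np.round(s[k],4))
for n in("top","side"):
    rgb,d,K,T,p=shot(n); print(n,p.keys(),K.tolist(),np.round(T,3).tolist())
    np.savez(n+".npz",rgb=rgb,d=d,K=K,T=T)
    cv2.imwrite(f"pics/{n}1.png",rgb[...,::-1]); print((d==0).mean())
E
```

```text
clock 0.0
joint_pos [ 1.0058  0.2177  1.6149 -0.      1.3113 -0.1122]
joint_vel [-0.0007  0.0001  0.0017  0.0002 -0.0003 -0.0004]
tau [ 1.00000e-04 -3.96832e+01 -3.03860e+01  0.00000e+00  9.70000e-03
  0.00000e+00]
position [273.0007 561.3329 229.9889]
tcp_rot [-4.000e-04  2.245e-01  9.745e-01 -1.100e-03]
ft_force [0.316 0.116 0.278]
wrist_torque [ 0.0068 -0.0027 -0.0279]
width 85.1032
top dict_keys(['camera_matrix', 'extrinsics']) [[373.97083748497226, 0.0, 310.0927774409436], [0.0, 373.97083748497226, 199.2651925702806], [0.0, 0.0, 1.0]] [[0.027, 0.991, -0.129, 400.535], [-0.999, 0.032, 0.039, -73.376], [0.043, 0.128, 0.991, 1030.647], [0.0, 0.0, 0.0, 1.0]]
0.004078125
side dict_keys(['camera_matrix', 'extrinsics']) [[473.475082162457, 0.0, 328.7977805687253], [0.0, 473.475082162457, 203.03204967391798], [0.0, 0.0, 1.0]] [[-0.958, 0.159, -0.237, 166.382], [-0.285, -0.486, 0.826, 1144.75], [0.017, 0.859, 0.511, 858.289], [0.0, 0.0, 0.0, 1.0]]
0.00392578125
```

View pics/top1.png

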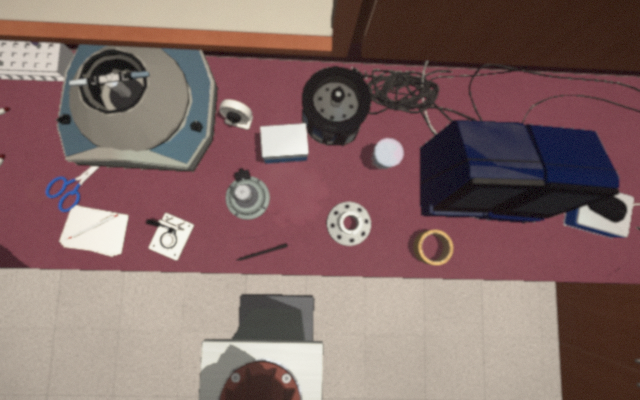

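View pics/side1.png

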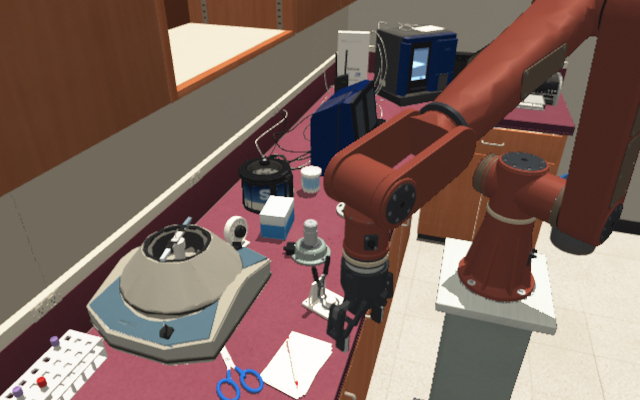

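The top view shows the stand and pliers at (170,236), drive at (246,196), rotor at (349,223), marker at (262,252), tape at (435,247) and tip box at (285,142). The side view shows the same with the arm in front, the drive at (310,240) and the pliers at (320,290).

```bash
python3 - <<'E'
from h import *
for n in("top","side"):
    z=np.load(n+".npz"); P=cloud(z["d"],z["K"],z["T"])
    np.save(n+"P.npy",P)
    def reg(u0,u1,v0,v1): 
        return P[v0:v1,u0:u1].reshape(-1,3)
    if n=="top":
        print("table z",np.median(reg(290,320,215,240)[:,2]))
        for nm,r in dict(drive=(220,275,165,222),rotor=(322,376,198,250),stand=(145,197,208,262)).items():
            Q=reg(*r)
            print(nm,"zmax",Q[:,2].max(),Q[Q[:,2]>8].mean(0), np.histogram(Q[:,2],bins=range(-5,150,5))[0])
            for lo,hi in ((3,20),(15,30),(30,45),(45,70),(70,100),(104,150)):
                q=Q[(Q[:,2]>lo)&(Q[:,2]<hi)]
                if len(q)>5: print(lo,hi,len(q),q.mean(0).round(1),q.min(0).round(),q.max(0).round())
crops=[]
z=np.load("top.npz")["rgb"]
for (u0,u1,v0,v1) in ((140,200,205,265),(215,275,165,225),(320,380,193,253)):
    crops.append(cv2.resize(z[v0:v1,u0:u1],(390,390),interpolation=cv2.INTER_CUBIC))
s=np.load("side.npz")["rgb"][200:340,260:440]
cv2.imwrite("pics/c.png",cv2.resize(np.hstack(crops[:2]),(780,390))[...,::-1])
cv2.imwrite("pics/cs.png",cv2.resize(s,None,fx=4,fy=4,interpolation=cv2.INTER_CUBIC)[...,::-1])
E
```

```text
table z -0.34963778348344476
drive zmax 1030.6473764209184 [532.4277327   53.25672681  53.29430394] [808 720 248 173  34  45 146 155 336 162  27   4   3   7   3   5   5   6
   8   1   6   6  33 165   7   0   0   0   0   0]
3 20 534 [530.4  49.7   9.1] [474. -16.   3.] [627. 133.  20.]
15 30 225 [565.3  59.4  25.1] [486.   9.  15.] [613. 101.  30.]
30 45 653 [530.7  54.4  37.5] [486.  11.  30.] [605. 104.  45.]
45 70 44 [524.   49.   51.8] [508.  33.  45.] [556.  80.  68.]
70 100 31 [522.7  46.   84.3] [513.  38.  71.] [543.  65.  99.]
104 150 208 [532.4  56.8 111.7] [514.  37. 104.] [551.  76. 116.]
rotor zmax 1030.6473764209184 [ 468.50574655 -219.25404313   30.24493258] [899 574 129 364 343 241  19   9  15 154  40   0   0   0   0   0   0   0
   0   0   0   0   0   0   0   0   0   0   0   0]
3 20 886 [ 469.4 -220.6   13.4] [ 402. -296.    3.] [ 542. -151.   20.]
15 30 603 [ 470.1 -220.8   19.6] [ 419. -274.   15.] [ 524. -169.   30.]
30 45 178 [ 470.4 -221.7   42.1] [ 443. -253.   31.] [ 499. -193.   45.]
45 70 40 [ 470.5 -225.7   45.8] [ 443. -252.   45.] [ 496. -196.   48.]
stand zmax 1030.6473764209184 [423.74070444 249.24169119  41.46466595] [878 587 442 399 111  26  69  19   7   6  10   7  11   7  31  36   5  17
   9   9   8   6  12   6   9  14  16  23   1   0]
3 20 1004 [417.3 253.1  10.4] [354. 188.   3.] [499. 331.  20.]
15 30 206 [413.7 256.7  21.2] [387. 220.  15.] [470. 282.  30.]
30 45 32 [440.9 241.1  34.7] [404. 221.  30.] [469. 269.  44.]
45 70 66 [450.7 242.2  61. ] [437. 221.  45.] [465. 269.  70.]
70 100 84 [446.6 250.   80.7] [430. 223.  70.] [458. 266. 100.]
104 150 82 [445.  254.1 122.9] [427. 217. 105.] [459. 277. 135.]
```

View pics/c.png

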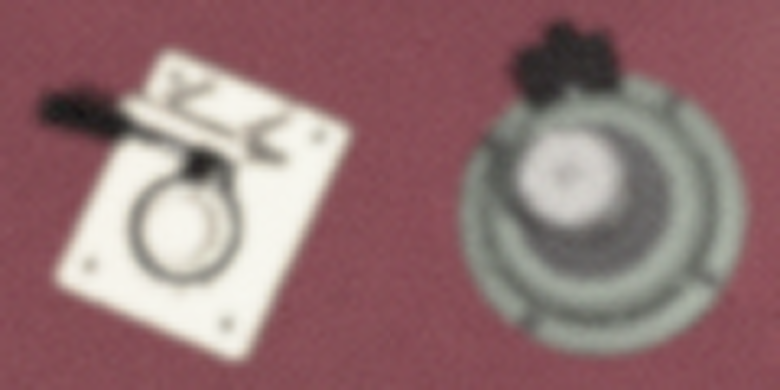

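Request:
send_rows:
  steps:
    - [[-26,-30.8,0],[0,0,0],0]
    - [[-26,-30.8,0],[0,0,0],0]
    - [[-26,-30.8,0],[0,0,0],0]
    - [[-26,-30.8,0],[0,0,0],0]
    - [[-26,-30.8,0],[0,0,0],0]
    - [[-26,-30.8,0],[0,0,0],0]
    - [[-26,-30.8,0],[0,0,0],0]
    - [[-26,-30.8,0],[0,0,0],0]
    - [[-26,-30.8,0],[0,0,0],0]
    - [[-26,-30.8,0],[0,0,0],0]

```text
clock: 0.93
position: [372.0, 169.5, 231.0]
tcp_rot: [-0.0, 0.224, 0.975, -0.0]
ft_force: [1.1, 0.5, 0.6]
width: 85.4
```

Request:
send_rows:
  steps:
    - [[-26,-30.8,0],[0,0,0],0]
    - [[-26,-30.8,0],[0,0,0],0]
    - [[-26,-30.8,0],[0,0,0],0]
    - [[-26,-30.8,0],[0,0,0],0]
    - [[-26,-30.8,0],[0,0,0],0]
    - [[-26,-30.8,0],[0,0,0],0]
    - [[-26,-30.8,0],[0,0,0],0]
    - [[-26,-30.8,0],[0,0,0],0]
    - [[-26,-30.8,0],[0,0,0],0]
    - [[-26,-30.8,0],[0,0,0],0]

```text
clock: 1.77
position: [471.2, -221.3, 230.8]
tcp_rot: [-0.0, 0.225, 0.974, 0.0]
ft_force: [1.2, 1.0, 0.3]
width: 85.2
```

```bash
python3 - <<'E'
from h import *
s=get_state(); print(s["clock"],s["position"],s["tcp_rot"],np.round(s["joint_pos"],2),s["ft_force"])
rgb,d,K,T,p=shot("wrist"); np.savez("w1.npz",rgb=rgb,d=d,K=K,T=T)
print(K.tolist(),T.round(3).tolist())
cv2.imwrite("pics/w1.png",rgb[...,::-1])
P=cloud(d,K,T); Q=P[(d>0)&(P[...,2]>40)&(P[...,2]<48)&(np.hypot(P[...,0]-470,P[...,1]+221)<45)]
print(len(Q),Q.mean(0),np.median(P[(abs(P[...,2])<15)&(d>0)][:,2]))
E
```

```text
1.7667 [ 471.20616211 -221.30160743  230.76287411] [-3.51867991e-04  2.24774763e-01  9.74410656e-01  2.37857810e-04] [-0.57 -0.01  1.86  0.    1.29 -1.69] [1.22231208 0.96514776 0.3051846 ]
[[285.0665606610704, 0.0, 321.32728480728224], [0.0, 285.0665606610704, 192.6829852683307], [0.0, 0.0, 1.0]] [[0.438, -0.858, -0.268, 402.69], [0.899, 0.418, 0.131, -188.103], [-0.001, -0.298, 0.955, 374.072], [0.0, 0.0, 0.0, 1.0]]
1003 [ 468.30897598 -222.74072022   44.49401075] 0.47673822211842776
```

View pics/w1.png

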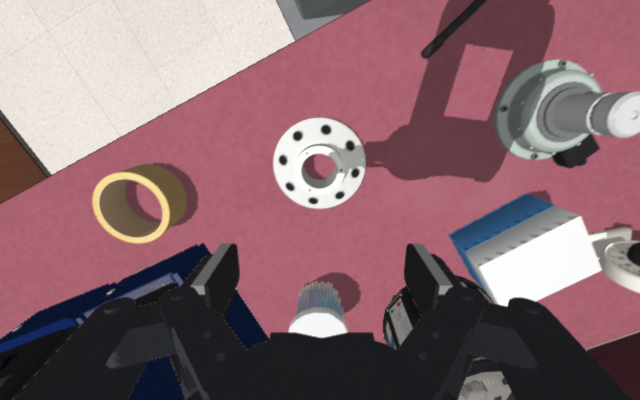

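Request:
send_rows:
  steps:
    - [[8.3,34.6,-8.5],[0,0,0],0]
    - [[8.3,34.6,-8.5],[0,0,0],0]
    - [[8.3,34.6,-8.5],[0,0,0],0]
    - [[8.3,34.6,-8.5],[0,0,0],0]
    - [[8.3,34.6,-8.5],[0,0,0],0]
    - [[8.3,34.6,-8.5],[0,0,0],0]
    - [[8.3,34.6,-8.5],[0,0,0],0]
    - [[8.3,34.6,-8.5],[0,0,0],0]
    - [[0,0,0],[0,0,0],0]
    - [[0,0,0],[0,0,0],0]

```text
clock: 2.65
position: [532.9, 60.4, 299.5]
tcp_rot: [0.0, 0.223, 0.975, -0.0]
ft_force: [-0.9, 0.6, -0.3]
width: 85.2
```

```bash
cat >> h.py <<'E'
def circ(x):
    A=np.c_[2*x,np.ones(len(x))]; c=np.linalg.lstsq(A,(x**2).sum(1),rcond=None)[0]
    return c[:2],np.sqrt(c[2]+c[:2]@c[:2])
def disc(z,lo,hi,c0,rad,plane,name=None):
    """top face by depth; boundary contours cast on plane height"""
    d,K,T=z["d"],z["K"],z["T"]; P=cloud(d,K,T)
    m=((d>0)&(P[...,2]>lo)&(P[...,2]<hi)&(np.hypot(P[...,0]-c0[0],P[...,1]-c0[1])<rad)).astype(np.uint8)
    m=cv2.morphologyEx(m,cv2.MORPH_OPEN,np.ones((3,3),np.uint8))
    cs,_=cv2.findContours(m,cv2.RETR_CCOMP,cv2.CHAIN_APPROX_NONE)
    for c in sorted(cs,key=len)[::-1][:2]:
        if len(c)<15: continue
        uv=c[:,0].astype(float)
        r=np.c_[(uv[:,0]-K[0,2])/K[0,0],-(uv[:,1]-K[1,2])/K[1,1],-np.ones(len(uv))]@T[:3,:3].T
        X=(T[:3,3]+r*((plane-T[2,3])/r[:,2])[:,None])[:,:2]
        cc,R=circ(X); e=abs(np.hypot(*(X-cc).T)-R); k=e<2.0
        cc,R=circ(X[k]); print("contour",len(c),k.sum(),"centre",cc.round(2),"R",R.round(2),"res",e[k].std().round(2))
    print("z median",np.median(P[...,2][m>0]),"px",uv.mean(0) if len(cs) else None)
E
python3 - <<'E'
from h import *
s=get_state(); print(s["clock"],s["position"],s["tcp_rot"],s["ft_force"])
rgb,d,K,T,p=shot("wrist"); np.savez("w2.npz",rgb=rgb,d=d,K=K,T=T)
cv2.imwrite("pics/w2.png",rgb[...,::-1])
print(T.round(3).tolist())
w1=np.load("w1.npz"); w2=np.load("w2.npz")
print("rotor"); disc(w1,38,52,(470,-221),40,44)
disc(w1,12,52,(470,-221),66,22)
print("drive"); disc(w2,107,120,(532,57),30,112.5); disc(w2,28,60,(532,57),70,38)
tz=np.load("top.npz")
print("top rotor");disc(tz,38,52,(470,-221),40,44)
print("top drive");disc(tz,105,120,(532,57),40,112.5)
E
```

```text
2.65 [532.85788043  60.35278737 299.47009835] [ 1.82177566e-04  2.22554747e-01  9.74920163e-01 -1.62412695e-04] [-0.90553508  0.59800101 -0.28377776]
[[0.434, -0.86, -0.269, 464.085], [0.901, 0.414, 0.131, 93.387], [-0.001, -0.299, 0.954, 442.681], [0.0, 0.0, 0.0, 1.0]]
rotor
contour 141 141 centre [ 468.76 -222.89] R 29.57 res 0.21
contour 104 102 centre [ 468.49 -222.58] R 21.47 res 0.28
z median 44.56679538534979 px [320.33653846 169.33653846]
contour 268 263 centre [ 467.54 -222.25] R 52.72 res 0.48
contour 90 89 centre [ 469.46 -223.08] R 20.04 res 0.51
z median 20.223200222708954 px [320.14444444 166.12222222]
drive
contour 98 95 centre [531.02  57.94] R 19.29 res 0.3
z median 112.776499055226 px [319.83673469 170.59183673]
contour 317 64 centre [531.77  58.78] R 43.72 res 0.5
z median 38.46458545934277 px [322.55835962 162.07570978]
top rotor
contour 64 63 centre [ 470.53 -222.64] R 28.84 res 0.43
contour 48 47 centre [ 470.43 -222.62] R 22.51 res 0.36
z median 43.52311300719384 px [350.89583333 222.58333333]
top drive
contour 44 44 centre [532.73  56.85] R 18.73 res 0.44
z median 111.92040514017174 px [242.79545455 192.02272727]
```

View pics/w2.png

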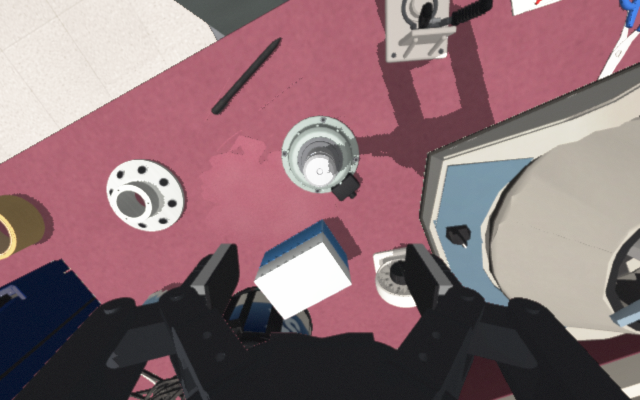

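The rotor bore is at pixel (320,169) in w1 and the shaft top at (320,171) in w2. That gives a rotor-to-drive offset of about (62.3, 280.7) mm from the wrist camera and (62.2, 279.5) mm from the top one, so they agree.

Request:
send_rows:
  steps:
    - [[-6.6,-28.3,18],[0,0,0],0]
    - [[-6.6,-28.3,21],[0,0,0],0]
    - [[-6.6,-28.3,22],[0,0,0],0]
    - [[-6.6,-28.3,22],[0,0,0],0]
    - [[-6.6,-28.3,22],[0,0,0],0]
    - [[-6.6,-28.3,22],[0,0,0],0]
    - [[-6.6,-28.3,23],[0,0,0],0]
    - [[-6.6,-28.3,23],[0,0,0],0]
    - [[-6.6,-28.3,23],[0,0,0],0]
    - [[-6.4,-28,23],[0,0,0],0]

```text
clock: 3.53
position: [466.0, -226.8, 78.6]
tcp_rot: [-0.001, 0.226, 0.974, -0.0]
ft_force: [0.8, 0.2, -0.1]
width: 85.4
```

Request:
send_rows:
  steps:
    - [[0,0,0],[0,0,0],0]
    - [[0,0,0],[0,0,0],0]

```text
clock: 3.7
position: [465.2, -225.5, 77.9]
tcp_rot: [-0.003, 0.227, 0.974, 0.001]
ft_force: [0.4, 0.9, 0.4]
width: 85.7
```

```bash
python3 - <<'E'
from h import *
for i in range(6):
    s=get_state(); print(round(s["clock"],3),s["position"].round(2) if hasattr(s["position"],'round') else np.round(s["position"],2),np.round(s["tcp_rot"],4),np.round(s["joint_pos"],4))
    T0=camera_params("wrist")["extrinsics"]
    rgb,d,K,T,p=shot("wrist"); print(np.round(np.array(T0)[:3,3],2),np.round(T[:3,0],4))
np.savez("w3.npz",rgb=rgb,d=d,K=K,T=T)
disc(np.load("w3.npz"),38,52,(469,-223),40,44)
cv2.imwrite("pics/w3.png",rgb[...,::-1])
E
```

```text
3.7 [ 465.16 -225.52   77.94] [-2.700e-03  2.271e-01  9.739e-01  9.000e-04] [-5.8720e-01  1.8290e-01  1.9723e+00 -2.0000e-04  9.9210e-01 -1.6997e+00]
[ 397.41 -192.34  221.61] [ 4.426e-01  8.967e-01 -6.000e-04]
3.75 [ 466.7  -225.08   79.37] [-1.200e-03  2.262e-01  9.741e-01  6.000e-04] [-5.8500e-01  1.8110e-01  1.9711e+00  2.0000e-04  9.9210e-01 -1.6996e+00]
[ 398.52 -191.83  222.83] [ 4.409e-01  8.975e-01 -7.000e-04]
3.8 [ 467.86 -224.79   80.42] [-1.000e-04  2.253e-01  9.743e-01  2.000e-04] [-5.8330e-01  1.7980e-01  1.9702e+00  3.0000e-04  9.9200e-01 -1.6997e+00]
[ 399.33 -191.48  223.7 ] [ 0.4394  0.8983 -0.0009]
3.85 [ 468.63 -224.55   81.08] [ 6.000e-04  2.247e-01  9.744e-01 -1.000e-04] [-5.8210e-01  1.7910e-01  1.9696e+00  3.0000e-04  9.9190e-01 -1.6997e+00]
[ 399.88 -191.2   224.25] [ 0.4382  0.8989 -0.0012]
3.9 [ 469.06 -224.35   81.45] [ 9.000e-04  2.243e-01  9.745e-01 -3.000e-04] [-5.8130e-01  1.7860e-01  1.9693e+00  2.0000e-04  9.9180e-01 -1.6998e+00]
[ 400.2  -190.99  224.55] [ 0.4374  0.8993 -0.0013]
3.95 [ 469.31 -224.2    81.6 ] [ 1.100e-03  2.240e-01  9.746e-01 -3.000e-04] [-5.8070e-01  1.7840e-01  1.9691e+00  1.0000e-04  9.9170e-01 -1.6998e+00]
[ 400.37 -190.84  224.66] [ 0.4369  0.8995 -0.0014]
contour 252 249 centre [ 468.52 -222.69] R 29.91 res 0.29
contour 168 168 centre [ 467.68 -222.31] R 20.69 res 0.25
z median 44.520408307256176 px [323.11904762 216.11904762]
```

Request:
send_rows:
  steps:
    - [[1.1,1,10],[0,0,0],0]
    - [[0,0,14],[0,0,0],0]
    - [[0,0,14],[0,0,0],0]
    - [[0,0,9],[0,0,0],0]
    - [[0,0,6],[0,0,0],0]
    - [[0,0,4],[0,0,0],0]
    - [[0,0,1],[0,0,0],0]
    - [[0,0,0],[0,0,0],0]
    - [[0,0,0],[0,0,0],0]
    - [[0,0,0],[0,0,0],0]

```text
clock: 4.83
position: [468.4, -223.4, 23.0]
tcp_rot: [0.001, 0.225, 0.974, -0.0]
ft_force: [0.3, 0.4, 1.1]
width: 85.3
```

```bash
python3 - <<'E'
from h import *
for i in range(4):
    rgb,d,K,T,p=shot("wrist")
s=get_state(); print(s["clock"],np.round(s["position"],2),np.round(s["tcp_rot"],4),s["ft_force"])
np.savez("w4.npz",rgb=rgb,d=d,K=K,T=T)
disc(np.load("w4.npz"),38,52,(469,-223),40,44)
cv2.imwrite("pics/w4.png",rgb[...,::-1])
E
```

```text
5.0333 [ 468.13 -223.26   22.72] [ 4.000e-04  2.245e-01  9.745e-01 -1.000e-04] [0.30744468 0.67042192 0.41521176]
contour 339 339 centre [ 468.35 -222.51] R 30.27 res 0.28
contour 234 233 centre [ 466.99 -221.93] R 20.07 res 0.29
z median 44.47308994039909 px [323.22649573 262.65811966]
```

View pics/w4.png

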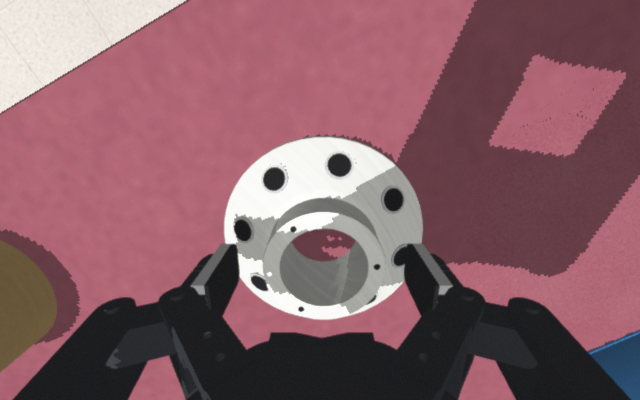

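The boss is centred at (323,262) between the finger tips at (237,250) and (407,250), so I'll close.

Request:
send_rows:
  steps:
    - [[0,0,0],[0,0,0],1]
    - [[0,0,0],[0,0,0],1]
    - [[0,0,0],[0,0,0],1]
    - [[0,0,0],[0,0,0],1]
    - [[0,0,0],[0,0,0],1]
    - [[0,0,0],[0,0,0],1]
    - [[0,0,0],[0,0,0],1]
    - [[0,0,0],[0,0,0],1]

```text
clock: 5.7
position: [468.5, -223.3, 23.0]
tcp_rot: [0.001, 0.225, 0.974, -0.0]
ft_force: [-0.5, 1.7, 5.5]
width: 56.9
```

Request:
send_rows:
  steps:
    - [[0,0,-4],[0,0,0],1]
    - [[0,0,-10],[0,0,0],1]
    - [[0,0,-20],[0,0,0],1]
    - [[0,0,-30],[0,0,0],1]
    - [[0,0,-30],[0,0,0],1]
    - [[0,0,-25],[0,0,0],1]
    - [[0,0,-12],[0,0,0],1]
    - [[0,0,-4],[0,0,0],1]
    - [[0,0,0],[0,0,0],1]
    - [[0,0,0],[0,0,0],1]

```text
clock: 6.53
position: [466.5, -222.2, 155.4]
tcp_rot: [-0.002, 0.224, 0.974, 0.001]
ft_force: [0.0, 0.7, -5.0]
width: 57.0
```

```bash
python3 - <<'E'
from h import *
for i in range(4):
    rgb,d,K,T,p=shot("wrist")
s=get_state(); print(s["clock"],np.round(s["position"],2),np.round(s["tcp_rot"],4),s["ft_force"],s["wrist_torque"],s["width"])
np.savez("w5.npz",rgb=rgb,d=d,K=K,T=T)
h=s["position"][2]-22.7+44
print("boss z",h)
disc(np.load("w5.npz"),h-5,h+6,s["position"][:2],40,h)
E
```

```text
6.7333 [ 466.57 -222.26  155.16] [-1.900e-03  2.245e-01  9.745e-01  7.000e-04] [ 0.5119242  -0.53467544 -4.81983057] [ 0.04439562  0.033814   -0.02838243] 56.97000457731446
boss z 176.46293592623707
contour 474 244 centre [ 465.63 -222.13] R 30.8 res 0.51
contour 236 236 centre [ 465.45 -221.88] R 20.42 res 0.23
z median 176.43340835358651 px [321.58898305 265.27118644]
```

Request:
send_rows:
  steps:
    - [[3.2,14,0],[0,0,0],1]
    - [[6.8,30,0],[0,0,0],1]
    - [[8.6,38,0],[0,0,0],1]
    - [[8.6,38,0],[0,0,0],1]
    - [[8.6,38,0],[0,0,0],1]
    - [[8.6,38,0],[0,0,0],1]
    - [[8.6,38,0],[0,0,0],1]
    - [[6.4,28,0],[0,0,0],1]
    - [[3.2,14,0],[0,0,0],1]
    - [[1.1,4.3,0],[0,0,0],1]

```text
clock: 7.57
position: [532.9, 59.7, 156.2]
tcp_rot: [-0.001, 0.223, 0.975, 0.0]
ft_force: [-0.1, -0.8, -3.0]
width: 57.0
```

Request:
send_rows:
  steps:
    - [[0,0,0],[0,0,0],1]
    - [[0,0,0],[0,0,0],1]
    - [[0,0,0],[0,0,0],1]
    - [[0,0,0],[0,0,0],1]

```text
clock: 7.9
position: [532.9, 55.6, 157.0]
tcp_rot: [-0.0, 0.225, 0.974, -0.0]
ft_force: [-0.9, 0.7, -4.1]
width: 57.1
```

```bash
python3 - <<'E'
from h import *
for i in range(3): rgb,d,K,T,p=shot("wrist")
s=get_state(); print(s["clock"],np.round(s["position"],2),np.round(s["tcp_rot"],4),s["ft_force"],s["wrist_torque"],s["width"])
np.savez("w6.npz",rgb=rgb,d=d,K=K,T=T)
h=s["position"][2]-22.7+44
disc(np.load("w6.npz"),h-5,h+6,s["position"][:2],40,h)
a=rgb[...,::-1]
rgb,d,K,T,p=shot("side"); np.savez("s6.npz",rgb=rgb,d=d,K=K,T=T)
b=cv2.resize(rgb[170:290,240:400],None,fx=2.5,fy=2.5,interpolation=cv2.INTER_CUBIC)[...,::-1]
a=a[130:400,160:480]; a=cv2.resize(a,(400,338)); b=cv2.resize(b,(400,300))
cv2.imwrite("pics/w6.png",np.hstack([a[:300],b]))
E
```

```text
8.05 [533.14  55.94 157.31] [ 0.000e+00  2.252e-01  9.743e-01 -1.000e-04] [-0.5529019   0.96178851 -4.04088962] [ 0.01853907  0.01725279 -0.01025778] 57.23454208562918
contour 462 233 centre [532.6   55.73] R 30.85 res 0.51
contour 237 237 centre [532.22  55.97] R 20.43 res 0.25
z median 178.82005257254036 px [320.93670886 265.21940928]
```

View pics/w6.png

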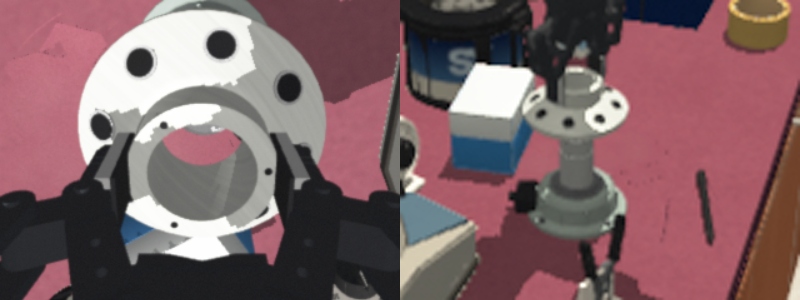

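Request:
send_rows:
  steps:
    - [[1.8,0.8,6],[0,0,0],1]
    - [[0,0,6],[0,0,0],1]
    - [[0,0,0],[0,0,0],1]
    - [[0,0,0],[0,0,0],1]
    - [[0,0,0],[0,0,0],1]
    - [[0,0,0],[0,0,0],1]

```text
clock: 8.6
position: [532.1, 58.4, 145.4]
tcp_rot: [0.0, 0.224, 0.974, 0.0]
ft_force: [-0.2, -0.2, -4.0]
width: 56.9
```

```bash
python3 - <<'E'
from h import *
for i in range(3):
    rgb,d,K,T,p=shot("wrist")
    s=get_state(); print(s["clock"],np.round(s["position"],2),np.round(s["tcp_rot"],4),s["ft_force"],s["width"])
E
```

```text
8.65 [532.17  58.45 145.51] [2.000e-04 2.244e-01 9.745e-01 1.000e-04] [-0.33680645  0.80517827 -4.32643036] 56.88658576108186
8.7 [532.21  58.43 145.59] [3.000e-04 2.244e-01 9.745e-01 0.000e+00] [ 0.83549857  0.03653053 -4.4239199 ] 56.70592092338366
8.75 [532.18  58.41 145.59] [3.000e-04 2.244e-01 9.745e-01 1.000e-04] [ 1.43586146 -0.36166858 -3.88598958] 57.11310350912851
```

Request:
send_rows:
  steps:
    - [[-0.1,-1,4],[0,0,0],1]
    - [[0,0,4],[0,0,0],1]
    - [[0,0,2],[0,0,0],1]
    - [[0,0,2],[0,0,0],1]
    - [[0,0,2],[0,0,0],1]
    - [[0,0,1],[0,0,0],1]
    - [[0,0,1],[0,0,0],1]

```text
clock: 9.33
position: [531.5, 57.5, 129.0]
tcp_rot: [-0.0, 0.224, 0.974, -0.0]
ft_force: [-0.2, 0.2, -4.8]
width: 56.6
```

Request:
send_rows:
  steps:
    - [[0,0,1],[0,0,0],1]
    - [[0,0,1],[0,0,0],1]
    - [[0,0,1],[0,0,0],1]

```text
clock: 9.58
position: [531.7, 57.4, 126.3]
tcp_rot: [0.0, 0.224, 0.974, 0.0]
ft_force: [0.0, 0.3, -4.1]
width: 56.4
```

Request:
send_rows:
  steps:
    - [[0,0,3],[0,0,0],1]
    - [[0,0,5],[0,0,0],1]
    - [[0,0,6],[0,0,0],1]
    - [[0,0,7],[0,0,0],1]
    - [[0,0,7],[0,0,0],1]
    - [[0,0,6],[0,0,0],1]
    - [[0,0,6],[0,0,0],1]
    - [[0,0,5],[0,0,0],1]
    - [[0,0,4],[0,0,0],1]
    - [[0,0,2],[0,0,0],1]

```text
clock: 10.42
position: [531.1, 57.4, 74.4]
tcp_rot: [-0.001, 0.224, 0.974, -0.0]
ft_force: [0.3, 0.7, -3.3]
width: 57.0
```

Request:
send_rows:
  steps:
    - [[0,0,1],[0,0,0],1]
    - [[0,0,1],[0,0,0],1]
    - [[0,0,1],[0,0,0],1]
    - [[0,0,1],[0,0,0],1]
    - [[0,0,0],[0,0,0],1]

```text
clock: 10.83
position: [531.7, 57.4, 71.4]
tcp_rot: [0.0, 0.224, 0.974, 0.0]
ft_force: [0.7, -0.4, -4.2]
width: 57.1
```

Next I lower 1 mm at a time until contact.

Request:
send_rows:
  steps:
    - [[0,0,1],[0,0,0],1]
    - [[0,0,1],[0,0,0],1]
    - [[0,0,1],[0,0,0],1]
    - [[0,0,0],[0,0,0],1]

```text
clock: 11.17
position: [531.4, 57.4, 68.1]
tcp_rot: [-0.0, 0.224, 0.974, -0.0]
ft_force: [0.4, 0.2, -4.4]
width: 57.0
```

Request:
send_rows:
  steps:
    - [[0,0,0.6],[0,0,0],1]
    - [[0,0,0.6],[0,0,0],1]
    - [[0,0,0.5],[0,0,0],1]
    - [[0,0,0],[0,0,0],1]

```text
clock: 11.5
position: [531.6, 57.4, 67.0]
tcp_rot: [-0.0, 0.224, 0.974, -0.0]
ft_force: [-0.9, -0.1, -0.2]
width: 56.7
```

Request:
send_rows:
  steps:
    - [[0,0,0.4],[0,0,0],1]
    - [[0,0,0],[0,0,0],1]
    - [[0,0,0],[0,0,0],1]

```text
clock: 11.75
position: [531.7, 57.5, 67.0]
tcp_rot: [-0.0, 0.224, 0.974, -0.0]
ft_force: [-3.5, 0.3, 4.9]
width: 56.9
```

Request:
send_rows:
  steps:
    - [[0,0,0],[0,0,0],0]
    - [[0,0,0],[0,0,0],0]
    - [[0,0,0],[0,0,0],0]
    - [[0,0,0],[0,0,0],0]
    - [[0,0,0],[0,0,0],0]
    - [[0,0,0],[0,0,0],0]

```text
clock: 12.25
position: [531.8, 57.4, 66.2]
tcp_rot: [0.0, 0.224, 0.974, 0.0]
ft_force: [0.1, 0.1, -0.5]
width: 85.2
```

Request:
send_rows:
  steps:
    - [[0,0,-5],[0,0,0],0]
    - [[0,0,-15],[0,0,0],0]
    - [[0,0,-30],[0,0,0],0]
    - [[0,0,-40],[0,0,0],0]
    - [[0,0,-40],[0,0,0],0]
    - [[0,0,-40],[0,0,0],0]
    - [[0,0,-40],[0,0,0],0]
    - [[0,0,-20],[0,0,0],0]
    - [[0,0,-6],[0,0,0],0]
    - [[0,0,0],[0,0,0],0]

```text
clock: 13.08
position: [532.9, 57.4, 305.1]
tcp_rot: [0.003, 0.224, 0.974, 0.001]
ft_force: [0.2, 0.7, 0.1]
width: 85.5
```

```bash
python3 - <<'E'
from h import *
for i in range(5): rgb,d,K,T,p=shot("wrist")
s=get_state(); print(s["clock"],np.round(s["position"],2),np.round(s["tcp_rot"],4),s["ft_force"],s["width"])
np.savez("w7.npz",rgb=rgb,d=d,K=K,T=T); z=np.load("w7.npz")
print("shaft");disc(z,107,120,(532,57),30,112.5)
print("boss");disc(z,82,95,(532,57),40,88)
P=cloud(d,K,T); r=np.hypot(P[...,0]-531.3,P[...,1]-57.5); m=(d>0)&(P[...,2]>80)&(P[...,2]<96)&(r>23)&(r<29)
A=np.c_[P[m][:,:2]-[531.3,57.5],np.ones(m.sum())]; print("boss plane",np.linalg.lstsq(A,P[m][:,2],rcond=None)[0])
cv2.imwrite("pics/w7.png",rgb[...,::-1])
E
```

```text
13.3333 [530.09  57.47 299.15] [-2.600e-03  2.245e-01  9.745e-01 -5.000e-04] [ 0.12443748  0.20037005 -0.61457014] 85.57167004255452
shaft
contour 92 92 centre [531.13  58.01] R 19.41 res 0.17
z median 112.75928360048869 px [323.         172.02173913]
boss
contour 134 133 centre [532.43  56.78] R 29.49 res 0.26
contour 104 104 centre [535.03  55.71] R 22.86 res 0.4
z median 88.54685374643537 px [322.44230769 170.82692308]
boss plane [ 1.44286637e-02 -9.41782302e-03  8.85268415e+01]
```

Request:
send_rows:
  steps:
    - [[9.8,8.1,0],[0,0,0],0]
    - [[19.5,16.3,0],[0,0,0],0]
    - [[29.3,24.4,0],[0,0,0],0]
    - [[29.3,24.4,0],[0,0,0],0]
    - [[29.3,24.4,0],[0,0,0],0]
    - [[24.4,20.3,0],[0,0,0],0]
    - [[14.6,12.2,0],[0,0,0],0]
    - [[6.5,5.4,0],[0,0,0],0]
    - [[0,0,0],[0,0,0],0]
    - [[0,0,0],[0,0,0],0]

```text
clock: 14.17
position: [444.2, 250.3, 301.5]
tcp_rot: [-0.0, 0.224, 0.975, -0.001]
ft_force: [-0.1, -0.4, 0.0]
width: 85.3
```

```bash
python3 - <<'E'
from h import *
for i in range(6): rgb,d,K,T,p=shot("wrist")
s=get_state(); print(s["clock"],np.round(s["position"],2),np.round(s["tcp_rot"],4),s["ft_force"],s["width"])
np.savez("w8.npz",rgb=rgb,d=d,K=K,T=T)
P=cloud(d,K,T); r=np.hypot(P[...,0]-444,P[...,1]-250)
for lo,hi in((6,12),(12,17),(66,74),(90,110),(110,125),(125,134),(132,145)):
    m=(d>0)&(r<70)&(P[...,2]>lo)&(P[...,2]<hi); q=P[m]; print(lo,hi,len(q),q.mean(0).round(1),q.min(0).round(1),q.max(0).round(1))
m=((d>0)&(r<60)&(P[...,2]>85)&(P[...,2]<150)).astype(np.uint8)
n,l,st,ce=cv2.connectedComponentsWithStats(m)
for i in range(1,n):
    if st[i,4]>20:
        q=P[l==i]; print(st[i],q.mean(0).round(1),q[q[:,2]>128].mean(0).round(1),(q[:,2]>128).sum())
cv2.imwrite("pics/w8.png",cv2.resize(rgb[60:310,160:480],(800,625))[:600,...,::-1])
E
```

```text
14.4667 [445.09 249.53 302.15] [ 0.000e+00  2.254e-01  9.743e-01 -1.000e-04] [-0.26813813  0.3257829  -0.09165007] 85.60326109504389
6 12 1705 [417.9 258.5  10.5] [374.5 204.5   6.9] [474.5 306.5  12. ]
12 17 398 [407.9 261.5  14.5] [378.6 215.7  12. ] [469.4 301.3  17. ]
66 74 156 [444.5 247.2  71.4] [433.4 230.6  66. ] [455.3 258.3  73.9]
90 110 126 [438.7 248.8 101.2] [424.9 226.1  90.4] [453.1 275.2 109.9]
110 125 122 [438.7 248.8 118.4] [423.8 222.4 110.2] [454.9 278.6 124.9]
125 134 154 [439.2 247.8 131.2] [424.5 217.8 125.1] [456.3 279.3 134. ]
132 145 96 [440.3 248.5 133.2] [425.4 217.8 132. ] [455.7 278.9 135.1]
[330 157  18  18 225] [447.3 270.  115.8] [449.9 274.4 132.4] 73
[291 159  30  20 272] [431.9 229.8 111.8] [429.9 222.8 132.3] 75
```

View pics/w8.png

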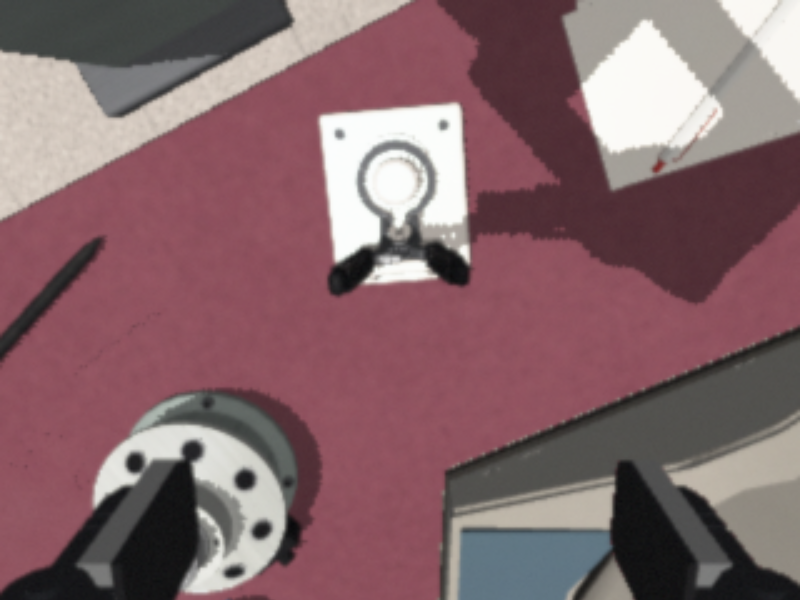

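```bash
python3 - <<'E'
from h import *
z=np.load("w8.npz"); rgb,d,K,T=[z[k] for k in("rgb","d","K","T")]
def cast(uv,h):
    r=np.c_[(uv[:,0]-K[0,2])/K[0,0],-(uv[:,1]-K[1,2])/K[1,1],-np.ones(len(uv))]@T[:3,:3].T
    return (T[:3,3]+r*((h-T[2,3])/r[:,2])[:,None])[:,:2]
P=cloud(d,K,T); r=np.hypot(P[...,0]-425,P[...,1]-255)
hsv=cv2.cvtColor(rgb,cv2.COLOR_RGB2HSV)
w=((hsv[...,1]<70)&(hsv[...,2]>120)&(r<80)&(P[...,2]>5)&(P[...,2]<16)).astype(np.uint8)
w=cv2.morphologyEx(w,cv2.MORPH_CLOSE,np.ones((9,9),np.uint8))
c=max(cv2.findContours(w,cv2.RETR_EXTERNAL,cv2.CHAIN_APPROX_NONE)[0],key=len)
X=cast(c[:,0].astype(float),10).astype(np.float32)
rc=cv2.minAreaRect(X); print("rect",rc)
# ring: dark pixels within 25 px region
v,u=np.mgrid[:400,:640]
Xg=cast(np.c_[u.ravel(),v.ravel()].astype(float),17).reshape(400,640,2)
dark=((hsv[...,2]<130)&(P[...,2]>8)&(P[...,2]<24)).astype(np.uint8)
yv=np.array([.361,.933]); xv=np.array([.933,-.361])
from itertools import product
# pad ring annulus around approx px (396,182)->full
c0=cast(np.array([[160+396*.4,60+181*.4]]),17)[0]; print("c0",c0)
rr=np.hypot(*(np.moveaxis(Xg-c0,-1,0)))
m=(dark>0)&(rr<27)&(rr>14)&(((Xg-c0)@xv)<12)
q=Xg[m]; cc,R=circ(q); print("ring fit",m.sum(),cc,R)
# handles in tool-independent stand frame
for yaw in (-21.2,):
    pass
m=(d>0)&(np.hypot(P[...,0]-440,P[...,1]-249)<60)&(P[...,2]>85)&(P[...,2]<150)
q=P[m]; 
for lo in range(88,138,6):
    a=q[(q[:,2]>=lo)&(q[:,2]<lo+6)]; s=a[:,:2]@yv; t=a[:,:2]@xv; print(lo,len(a),"y",s.min().round(1),s.max().round(1),((s.min()+s.max())/2).round(1),"x",t.min().round(1),t.max().round(1))
print("ring in frame",cc@xv,cc@yv)
E
```

```text
rect ((415.6255187988281, 257.97686767578125), (83.46085357666016, 94.3607406616211), 68.63273620605469)
c0 [411.09356291 260.43101438]
ring fit 88 [410.29282257 260.11930582] 20.812558764197714
88 23 y 366.9 409.7 388.3 x 315.0 326.2
94 46 y 365.9 414.4 390.1 x 315.1 327.7
100 37 y 368.8 416.4 392.6 x 314.6 327.6
106 42 y 364.4 417.2 390.8 x 314.6 327.7
112 48 y 361.6 420.2 390.9 x 314.7 327.0
118 46 y 360.8 420.9 390.9 x 314.8 327.7
124 54 y 360.2 419.4 389.8 x 314.6 327.4
130 135 y 358.7 422.5 390.6 x 315.5 327.5Traceback (most recent call last):
  File "<stdin>", line 30, in <module>
    return umr_minimum(a, axis, None, out, keepdims, initial, where)
ValueError: zero-size array to reduction operation minimum which has no identity
```

Request:
send_rows:
  steps:
    - [[3.6,-2.7,10],[0,0,-2.3],0]
    - [[0,0,22],[0,0,-2.35],0]
    - [[0,0,30],[0,0,0],0]
    - [[0,0,30],[0,0,0],0]
    - [[0,0,28],[0,0,0],0]
    - [[0,0,18],[0,0,0],0]
    - [[0,0,9],[0,0,0],0]
    - [[0,0,3],[0,0,0],0]
    - [[0,0,0],[0,0,0],0]
    - [[0,0,0],[0,0,0],0]

```text
clock: 15.3
position: [441.4, 249.9, 153.6]
tcp_rot: [0.001, 0.185, 0.983, 0.001]
ft_force: [1.1, 0.6, -0.3]
width: 85.7
```

```bash
python3 - <<'E'
from h import *
for i in range(6): rgb,d,K,T,p=shot("wrist")
s=get_state(); print(s["clock"],np.round(s["position"],2),np.round(s["tcp_rot"],4),s["ft_force"],s["width"])
np.savez("w9.npz",rgb=rgb,d=d,K=K,T=T); P=cloud(d,K,T)
a=np.radians(68.7); yv=np.array([np.cos(a),np.sin(a)]); xv=np.array([yv[1],-yv[0]])
q=P[(d>0)&(np.hypot(P[...,0]-441,P[...,1]-249)<40)&(P[...,2]>88)&(P[...,2]<142)]
t=np.array(s["position"][:2]); print("tcp",t@xv,t@yv)
for lo in range(88,140,8):
    b=q[(q[:,2]>=lo)&(q[:,2]<lo+8)]
    if len(b)>5: S=b[:,:2]@yv; X=b[:,:2]@xv; print(lo,len(b),"y",S.min().round(1),S.max().round(1),((S.min()+S.max())/2).round(1),"x",X.min().round(1),X.max().round(1))
cv2.imwrite("pics/w9.png",rgb[...,::-1])
E
```

```text
15.6 [440.75 249.91 153.23] [8.000e-04 1.847e-01 9.828e-01 5.000e-04] [0.23942375 0.03620528 0.00194077] 85.47296651294897
tcp 319.8641131299848 392.94743288415754
88 166 y 367.6 415.3 391.4 x 313.4 326.6
96 178 y 365.8 417.1 391.5 x 313.5 326.4
104 217 y 364.3 419.6 391.9 x 313.3 326.5
112 236 y 362.3 421.0 391.7 x 313.4 327.0
120 277 y 361.0 422.3 391.6 x 313.2 327.0
128 466 y 359.5 423.8 391.6 x 313.9 325.5
```

View pics/w9.png

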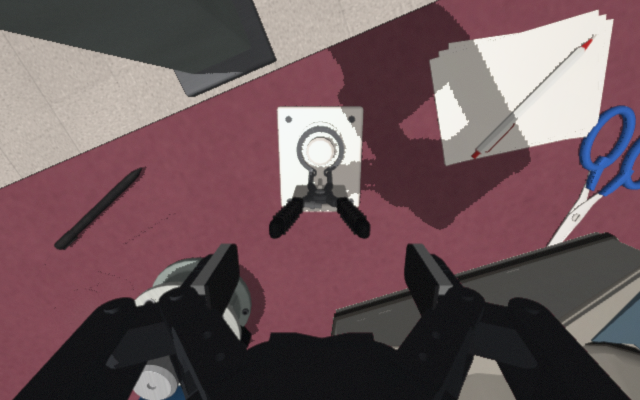

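The stand is now upright in the image, with handle tops at (275,232) and (362,232) centred on the jaws to about 1 mm. I'll descend and squeeze.

Request:
send_rows:
  steps:
    - [[0,-1.2,6],[0,0,0],0]
    - [[0,0,12],[0,0,0],0]
    - [[0,0,14],[0,0,0],0]
    - [[0,0,12],[0,0,0],0]
    - [[0,0,8],[0,0,0],0]
    - [[0,0,4],[0,0,0],0]
    - [[0,0,0],[0,0,0],0]
    - [[0,0,0],[0,0,0],0]
    - [[0,0,0],[0,0,0],0]
    - [[0,0,0],[0,0,0],0]

```text
clock: 16.43
position: [440.5, 248.8, 97.1]
tcp_rot: [0.001, 0.185, 0.983, 0.0]
ft_force: [0.5, 0.0, 0.5]
width: 85.7
```

Request:
send_rows:
  steps:
    - [[0,0,0],[0,0,0],0]
    - [[0,0,0],[0,0,0],0]
    - [[0,0,0],[0,0,0],0]

```text
clock: 16.68
position: [440.0, 248.6, 96.6]
tcp_rot: [0.0, 0.185, 0.983, 0.0]
ft_force: [-0.3, 0.1, -0.8]
width: 85.0
```

Request:
send_rows:
  steps:
    - [[0,0,0],[0,0,0],1]
    - [[0,0,0],[0,0,0],1]
    - [[0,0,0],[0,0,0],1]
    - [[0,0,0],[0,0,0],1]
    - [[0,0,0],[0,0,0],1]
    - [[0,0,0],[0,0,0],1]
    - [[0,0,0],[0,0,0],1]
    - [[0,0,0],[0,0,0],1]
    - [[0,0,0],[0,0,0],1]
    - [[0,0,0],[0,0,0],1]

```text
clock: 17.52
position: [442.9, 248.8, 101.1]
tcp_rot: [0.003, 0.184, 0.983, 0.0]
ft_force: [-4.2, -3.8, 20.7]
width: 29.4
```

```bash
python3 - <<'E'
from h import *
rgb,d,K,T,p=shot("wrist"); np.savez("w10.npz",rgb=rgb,d=d,K=K,T=T)
s=get_state(); print(s["clock"],np.round(s["position"],2),np.round(s["tcp_rot"],4),s["ft_force"],s["wrist_torque"],s["width"])
E
```

```text
17.5667 [442.93 248.81 101.14] [2.800e-03 1.843e-01 9.829e-01 5.000e-04] [-2.50383725 -3.37891654 19.63600928] [-0.93045752  0.69435929  0.02533756] 29.55311929207847
```

Request:
send_rows:
  steps:
    - [[0,0,-2],[0,0,0],1]
    - [[0,0,-2],[0,0,0],1]
    - [[0,0,-1],[0,0,0],1]
    - [[0,0,0],[0,0,0],1]
    - [[0,0,0],[0,0,0],1]

```text
clock: 17.98
position: [440.2, 248.6, 101.6]
tcp_rot: [0.0, 0.185, 0.983, 0.0]
ft_force: [0.8, -0.4, 4.1]
width: 29.6
```

Request:
send_rows:
  steps:
    - [[0,0,-3],[0,0,0],1]
    - [[0,0,-6],[0,0,0],1]
    - [[0,0,-9],[0,0,0],1]
    - [[0,0,-10],[0,0,0],1]
    - [[0,0,-10],[0,0,0],1]
    - [[0,0,-8],[0,0,0],1]
    - [[0,0,-5],[0,0,0],1]
    - [[0,0,-2],[0,0,0],1]
    - [[0,0,0],[0,0,0],1]
    - [[0,0,0],[0,0,0],1]

```text
clock: 18.82
position: [439.5, 248.4, 154.1]
tcp_rot: [-0.0, 0.185, 0.983, -0.0]
ft_force: [-0.2, -0.6, -1.9]
width: 29.2
```

```bash
python3 - <<'E'
from h import *
for i in range(6): rgb,d,K,T,p=shot("wrist")
np.savez("w11.npz",rgb=rgb,d=d,K=K,T=T)
s=get_state(); print(s["clock"],np.round(s["position"],2),np.round(s["tcp_rot"],4),s["ft_force"],s["wrist_torque"],s["width"])
rs,ds,Ks,Ts,_=shot("side"); np.savez("s11.npz",rgb=rs,d=ds,K=Ks,T=Ts)
a=cv2.resize(rgb[60:300,200:440],(480,480),interpolation=cv2.INTER_CUBIC)
b=cv2.resize(rs[200:360,250:357],(320,480),interpolation=cv2.INTER_CUBIC)
cv2.imwrite("pics/w11.png",np.hstack([a,b])[...,::-1])
E
```

```text
19.1167 [439.4  248.36 153.71] [-4.000e-04  1.848e-01  9.828e-01 -3.000e-04] [ 0.02583143 -1.07417842 -2.69841397] [ 0.03814965 -0.00785787 -0.03072026] 29.39961060066727
```

View pics/w11.png

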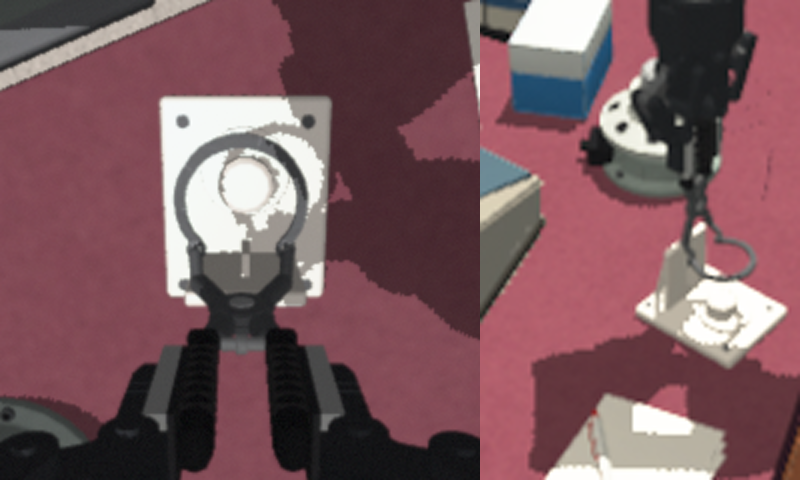

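```bash
cat > ring.py <<'E'
from h import *
def ring(z,tcp,yawdeg,off=85.5,bg=None):
    rgb,d,K,T=[z[k] for k in("rgb","d","K","T")]; P=cloud(d,K,T)
    a=np.radians(yawdeg); yv=np.array([np.cos(a),np.sin(a)]); xv=np.array([yv[1],-yv[0]])
    h=tcp[2]-off
    L=np.stack([(P[...,:2]-tcp[:2])@xv,(P[...,:2]-tcp[:2])@yv],-1)
    c=np.array([-28.3,0.])
    rr=np.hypot(L[...,0]-c[0],L[...,1]-c[1])
    m=(d>0)&(abs(P[...,2]-h)<7)&(rr<34)&(rr>15)&(L[...,0]<-18)
    q=L[m]; zz=P[...,2][m]
    print("n",m.sum(),"z",np.median(zz).round(2),"plane",np.linalg.lstsq(np.c_[q,np.ones(len(q))],zz,rcond=None)[0].round(3))
    # inner/outer radius by angular bins, from rays cast on plane of ring's top
    v,u=np.nonzero(m); r=np.c_[(u-K[0,2])/K[0,0],-(v-K[1,2])/K[1,1],-np.ones(len(u))]@T[:3,:3].T
    X=(T[:3,3]+r*((np.median(zz)-T[2,3])/r[:,2])[:,None])[:,:2]-tcp[:2]; X=np.c_[X@xv,X@yv]
    ci=c.copy()
    for _ in range(6):
        D=X-ci; th=np.arctan2(D[:,1],D[:,0]); R=np.hypot(*D.T); b=np.round(th/np.radians(6)).astype(int)
        I=np.array([X[b==k][R[b==k].argmin()] for k in set(b) if (b==k).sum()>1]); O=np.array([X[b==k][R[b==k].argmax()] for k in set(b) if (b==k).sum()>1])
        c1,r1=circ(I); c2,r2=circ(O); ci=c1
    print("inner",c1.round(2),r1.round(2),"outer",c2.round(2),r2.round(2), "bins",len(I), "res",np.std(np.hypot(*(I-c1).T)).round(2),np.std(np.hypot(*(O-c2).T)).round(2))
    print("world inner",(tcp[:2]+c1[0]*xv+c1[1]*yv).round(2),"outer",(tcp[:2]+c2[0]*xv+c2[1]*yv).round(2))
    return c1,c2
E
python3 - <<'E'
from ring import *
ring(np.load("w11.npz"),np.array([439.4,248.36,153.71]),68.7)
E
```

```text
n 914 z 70.72 plane [-3.3000e-02 -1.1000e-02  6.9263e+01]
inner [-32.08  -1.48] 22.25 outer [-33.02  -1.43] 26.78 bins 44 res 0.24 0.46
world inner [408.98 258.63] outer [408.12 259.02]
```

```bash
python3 - <<'E'
from h import *
a=np.radians(68.7); yv=np.array([np.cos(a),np.sin(a)]); xv=np.array([yv[1],-yv[0]])
def fit(L,z,nm):
    k=np.ones(len(z),bool)
    for _ in range(15):
        A=np.c_[L,np.ones(len(L))]; p=np.linalg.lstsq(A[k],z[k],rcond=None)[0]; e=z-A@p; s=1.48*np.median(abs(e[k])); k=abs(e)<max(2*s,.3)
    print(nm,k.sum(),len(z),p.round(4),"sd",e[k].std().round(2))
for f,t in(("w8",(445,249.5)),("w9",(440.8,249.9)),("w11",(439.4,248.4))):
    z=np.load(f+".npz"); d,K,T=z["d"],z["K"],z["T"]; P=cloud(d,K,T); L=np.stack([(P[...,:2]-t)@xv,(P[...,:2]-t)@yv],-1)
    m=(d>0)&(abs(P[...,2])<6)&(np.hypot(L[...,0]+30,L[...,1])<200); fit(L[m],P[...,2][m],f+" table")
    m=(d>0)&(abs(P[...,2]-10)<3)&(np.hypot(L[...,0]+25,L[...,1])<60); fit(L[m],P[...,2][m],f+" base")
m=(d>0)&(abs(P[...,2]-69)<7)&(L[...,0]<-20); r=np.hypot(L[...,0]+32.3,L[...,1]+1.5); m&=(r<30)&(r>18)
me=cv2.erode(m.astype(np.uint8),np.ones((3,3)))>0
fit(L[m],P[...,2][m],"ring"); fit(L[me],P[...,2][me],"ring eroded")
Q=L[me];Z=P[...,2][me]
for lo in range(-62,-18,6):
    k=(Q[:,0]>=lo)&(Q[:,0]<lo+6); print(lo,k.sum(),np.median(Z[k]).round(2) if k.any() else None)
# handles' lean: handle sleeve x extents vs z
m=(d>0)&(abs(L[...,1])<20)&(L[...,0]>-15)&(L[...,0]<12)
for lo in range(110,190,8):
    k=m&(P[...,2]>=lo)&(P[...,2]<lo+8)
    if k.sum()>5: print("hz",lo,k.sum(),np.percentile(L[...,0][k],[2,50,98]).round(1),np.percentile(L[...,1][k],[2,98]).round(1))
E
```

```text
w8 table 28960 31656 [ 0.0006 -0.0014  0.3352] sd 0.71
w8 base 2009 2166 [ 1.00000e-04 -1.70000e-03  1.05697e+01] sd 0.77
w9 table 56669 61793 [ 0.0009 -0.0013  0.3606] sd 0.59
w9 base 4411 4877 [ 1.30000e-03 -1.60000e-03  1.06224e+01] sd 0.61
w11 table 51998 56713 [ 0.0008 -0.0013  0.3553] sd 0.59
w11 base 4207 4580 [ 1.60000e-03 -1.90000e-03  1.06296e+01] sd 0.63
ring 808 874 [-3.41000e-02 -1.09000e-02  6.92589e+01] sd 0.57
ring eroded 506 532 [-3.50000e-02 -1.16000e-02  6.91993e+01] sd 0.56
-62 83 71.45
-56 159 71.01
-50 69 71.02
-44 58 70.68
-38 63 70.39
-32 56 70.29
-26 44 70.18
-20 0 None
hz 110 166 [-7.1 -6.  -1.2] [-12.4  10.3]
hz 118 240 [-6.2 -5.2  0.6] [-10.5   8.6]
hz 126 158 [-5.5 -4.8 -1.1] [-11.6   9.9]
hz 134 313 [-8.2 -3.1  1.2] [-14.2  14.8]
hz 142 178 [-8.2 -6.9 -4.2] [-16.3  14.3]
hz 150 231 [-10.7  -6.8  -4.6] [-15.2  15.6]
hz 158 429 [-11.5  -6.9   2.3] [-19.2  19.3]
hz 166 444 [-11.6  -6.8   0.7] [-19.5  19.4]
hz 174 660 [-11.6  -6.3   3.4] [-19.1  19.3]
hz 182 1114 [-11.5  -4.7   8.3] [-18.9  18.9]
```

Request:
send_rows:
  steps:
    - [[0,0,-4],[0,0,0],1]
    - [[0,0,-10],[0,0,0],1]
    - [[0,0,-16],[0,0,0],1]
    - [[0,0,-16],[0,0,0],1]
    - [[0,0,-14],[0,0,0],1]
    - [[0,0,-8],[0,0,0],1]
    - [[0,0,-4],[0,0,0],1]

```text
clock: 19.75
position: [440.9, 249.0, 228.8]
tcp_rot: [0.002, 0.185, 0.983, 0.001]
ft_force: [0.6, 0.6, -2.2]
width: 28.7
```

Request:
send_rows:
  steps:
    - [[-9.2,-7.2,0],[0,0,0],1]
    - [[-18.4,-14.4,0],[0,0,0],1]
    - [[-29.4,-23,0],[0,0,0],1]
    - [[-31.2,-24.4,0],[0,0,0],1]
    - [[-31.2,-24.4,0],[0,0,0],1]
    - [[-27.6,-21.5,0],[0,0,0],1]
    - [[-18.4,-14.4,0],[0,0,0],1]
    - [[-12.9,-10,0],[0,0,0],1]
    - [[-5.4,-4.3,0],[0,0,0],1]

```text
clock: 20.5
position: [559.2, 44.7, 224.9]
tcp_rot: [-0.001, 0.186, 0.982, -0.001]
ft_force: [-0.1, 0.0, -1.5]
width: 29.1
```

Request:
send_rows:
  steps:
    - [[0,0,0],[-0.2,-0.6,0],1]
    - [[0,0,0],[-0.2,-0.7,0],1]
    - [[0,0,0],[-0.2,-0.7,0],1]
    - [[0,0,0],[0,0,0],1]
    - [[0,0,0],[0,0,0],1]
    - [[0,0,0],[0,0,0],1]
    - [[0,0,0],[0,0,0],1]
    - [[0,0,0],[0,0,0],1]

```text
clock: 21.17
position: [558.7, 48.4, 226.4]
tcp_rot: [0.018, 0.184, 0.983, 0.002]
ft_force: [-0.2, -0.4, -0.9]
width: 29.2
```

```bash
cat > meas.py <<'E'
import sys
from ring import *
for i in range(4): rgb,d,K,T,p=shot("wrist")
f=sys.argv[1]; np.savez(f+".npz",rgb=rgb,d=d,K=K,T=T)
s=get_state(); print(s["clock"],np.round(s["position"],2),np.round(s["tcp_rot"],4),np.round(s["ft_force"],2),np.round(s["wrist_torque"],2),s["width"])
z=np.load(f+".npz")
try: ring(z,np.array(s["position"]),68.7,off=84.5)
except Exception as e: print(e)
P=cloud(d,K,T)
print("shaft");disc(z,109,117,(531,58),24,112.5)
cv2.imwrite("pics/"+f+".png",rgb[...,::-1])
E
python3 meas.py w12
```

```text
21.3667 [558.77  48.03 226.22] [0.0181 0.1847 0.9826 0.0019] [ 0.71  0.24 -1.83] [0.01 0.02 0.01] 29.021331176792142
n 859 z 141.85 plane [ 2.00000e-03 -0.00000e+00  1.41927e+02]
inner [-28.82  -0.41] 22.38 outer [-29.86  -0.28] 26.85 bins 41 res 0.21 0.54
world inner [531.77  58.12] outer [530.85  58.62]
shaft
contour 129 127 centre [531.8   57.64] R 18.89 res 0.37
z median 112.83749463767279 px [320.10852713 154.21705426]
```

Request:
send_rows:
  steps:
    - [[0.1,-0.4,4],[0,0,0],1]
    - [[0.2,0,6],[0,0,0],1]
    - [[0.2,0,5],[0,0,0],1]
    - [[0.1,-0.1,3],[0,0,0],1]
    - [[0.05,0,1],[0,0,0],1]
    - [[0,0,0],[0,0,0],1]
    - [[0,0,0],[0,0,0],1]
    - [[0,0,0],[0,0,0],1]

```text
clock: 22.03
position: [558.9, 47.7, 207.5]
tcp_rot: [0.018, 0.185, 0.983, 0.002]
ft_force: [-0.0, -0.1, -1.0]
width: 29.1
```

```bash
python3 meas.py w13
```

```text
22.2333 [558.82  47.68 207.51] [0.0184 0.1847 0.9826 0.0019] [ 0.07  0.48 -1.36] [ 0.06  0.02 -0.01] 29.31091145640188
n 859 z 123.14 plane [1.00000e-03 0.00000e+00 1.23156e+02]
inner [-28.74  -0.42] 22.38 outer [-29.76  -0.27] 26.85 bins 41 res 0.21 0.54
world inner [531.89  57.74] outer [530.99  58.24]
shaft
contour 135 134 centre [531.21  57.85] R 19.15 res 0.26
z median 112.79421159627978 px [319.95555556 157.40740741]
```

View pics/w13.png

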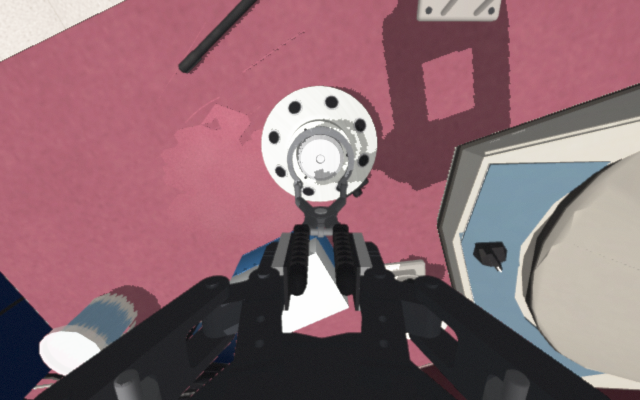

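The ring is concentric with the shaft top at about (320,157), within 0.7 mm by measurement. I'll trim that and start down.

Request:
send_rows:
  steps:
    - [[0.5,-0.1,1],[0,0,0],1]
    - [[0.1,0,2],[0,0,0],1]
    - [[0.05,-0.1,2],[0,0,0],1]
    - [[0.1,0,2],[0,0,0],1]
    - [[0.05,0,1.5],[0,0,0],1]
    - [[0.05,0,1],[0,0,0],1]
    - [[0,0,0.5],[0,0,0],1]
    - [[0,0,0.5],[0,0,0],1]
    - [[0,0,0],[0,0,0],1]
    - [[0,0,0],[0,0,0],1]

```text
clock: 23.07
position: [558.2, 47.8, 196.7]
tcp_rot: [0.018, 0.185, 0.983, 0.002]
ft_force: [0.1, -0.7, -2.4]
width: 29.4
```

```bash
python3 meas.py w14
```

```text
23.2667 [558.21  47.78 196.78] [0.0182 0.1847 0.9826 0.0019] [-0.38  0.46 -1.35] [-0.04 -0.03  0.03] 29.71718923600218
n 1471 z 112.24 plane [ 1.10000e-02 -2.00000e-03  1.12479e+02]
inner [-28.09   0.07] 15.31 outer [-31.71  -0.29] 25.57 bins 45 res 0.2 2.31
world inner [532.06  58.05] outer [528.56  59.02]
shaft
contour 143 142 centre [531.24  58.03] R 19.21 res 0.29
contour 32 27 centre [511.49  62.5 ] R 4.86 res 0.57
z median 112.7960811850744 px [316.      132.71875]
```

Request:
send_rows:
  steps:
    - [[0.05,0,1],[0,0,0],1]
    - [[0.1,0,2],[0,0,0],1]
    - [[0.05,-0.1,2],[0,0,0],1]
    - [[0.1,0,2.5],[0,0,0],1]
    - [[0.1,0,2.5],[0,0,0],1]
    - [[0.1,0,2],[0,0,0],1]
    - [[0.05,0,1.5],[0,0,0],1]
    - [[0.05,0,1],[0,0,0],1]
    - [[0,0,0],[0,0,0],1]
    - [[0,0,0],[0,0,0],1]

```text
clock: 24.1
position: [558.1, 47.9, 182.1]
tcp_rot: [0.018, 0.185, 0.983, 0.002]
ft_force: [0.1, 0.7, -1.5]
width: 29.4
```

```bash
python3 meas.py w15
```

```text
24.3 [558.2   47.88 182.34] [0.0183 0.1847 0.9826 0.0019] [-0.86  0.01 -1.93] [-0.03 -0.02  0.01] 29.153972062317163
n 929 z 97.97 plane [2.0000e-03 1.0000e-03 9.8162e+01]
inner [-25.22  -0.47] 22.09 outer [-29.56  -0.41] 27.01 bins 38 res 0.73 0.18
world inner [534.53  56.6 ] outer [530.52  58.24]
shaft
contour 150 150 centre [531.3   57.96] R 19.2 res 0.26
z median 112.8014793665865 px [320.14666667 164.28666667]
```

Request:
send_rows:
  steps:
    - [[0.05,0,1],[0,0,0],1]
    - [[0.05,0,1.5],[0,0,0],1]
    - [[0.05,0,1],[0,0,0],1]
    - [[0,0,0.8],[0,0,0],1]
    - [[0,0,0.4],[0,0,0],1]
    - [[0,0,0],[0,0,0],1]
    - [[0,0,0],[0,0,0],1]
    - [[0,0,0],[0,0,0],1]

```text
clock: 24.97
position: [558.1, 47.9, 177.5]
tcp_rot: [0.018, 0.185, 0.983, 0.002]
ft_force: [0.2, -0.3, -1.6]
width: 29.4
```

```bash
python3 meas.py w16; python3 - <<'E'
from h import *
rs,d,K,T,_=shot("side"); np.savez("s16.npz",rgb=rs,d=d,K=K,T=T)
w=np.load("w16.npz")["rgb"]
a=cv2.resize(w[80:280,220:420],(400,400),interpolation=cv2.INTER_CUBIC); b=cv2.resize(rs[190:290,260:360],(400,400),interpolation=cv2.INTER_CUBIC)
cv2.imwrite("pics/f.png",np.hstack([a,b])[...,::-1])
E
```

```text
25.1667 [558.13  47.92 177.51] [0.0182 0.1847 0.9826 0.0019] [ 0.05  0.51 -1.51] [ 0.04  0.01 -0.04] 28.914506603701355
n 1372 z 92.66 plane [-1.5000e-02  8.0000e-03  9.0959e+01]
inner [-24.88  -0.51] 21.94 outer [-28.73  -1.1 ] 28.74 bins 38 res 0.32 0.54
world inner [534.76  56.49] outer [530.96  57.33]
shaft
contour 154 154 centre [531.24  57.98] R 19.24 res 0.22
z median 112.78759598219523 px [320.12987013 166.18181818]
```

View pics/f.png

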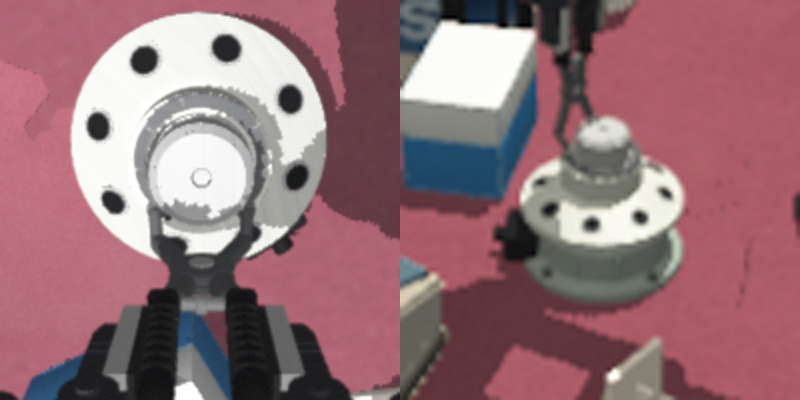

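The ring is round the shaft just above the boss, at (200,160) in the left half. The only force on the wrist is the pliers' weight, and the squeeze is at the stop, so I'm handing in.

```bash
python3 -c "
from plant import *
print(finish_job())"
```

```text
the job is handed in; nothing more can be done
None
```

The rotor is home on the shoulder and let go. The pliers are still held squeezed, with the open ring round the groove for you to inspect. I handed the job in at about 25 s, well inside the 61 s limit.

**Rotor**
- It went down the shaft without side force. I lowered it until it touched the shoulder at about 5 N, then opened the gripper.
- Afterwards the boss top measured 88.5 mm, or 88 mm after the camera's usual +0.3 to 0.5 mm error. The boss face tilted by about 1°, within what I could measure.

**Pliers and ring**
- **Squeeze:** the gripper reads about 29 mm. It also read 57 mm on the 60 mm boss, so this matches the 32 mm stop.
- **Tilt:** squeezing pushed the arm up about 4 mm, pressing on the stand with about 20 N, and left the pliers tilted 2° in the grip. I tilted the tool to level the ring, and it then measured flat.
- **Descent:** the force never exceeded the pliers' own weight (about 1.5 N).
- **Position:** the ring centre is at a height of about 91.2 mm, mid-groove. That puts its underside about 1.7 mm above the rotor. It was about 0.2 mm off the shaft axis, worked out during the descent.

**Check that failed:** at the final height the ring fit from the wrist camera was unusable, because the ring merges with the boss and shaft in that view. The 91.2 mm comes from the measurement 5 mm higher plus the arm's travel. The last picture shows the ring round the shaft just above the boss.

I did not go near the tape roll, tip box or marker.

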